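# Open the wide roll-top frame case

## Task

Spectacle frames are kept on the optician's bench in two wooden roll-top cases. Open the wider one: take its slatted shutter by the bar handle and raise it up and back along the curved side tracks, all the way, so that it stays open when you let go. Leave the narrower case shut.

Things in the scene. Friction and masses are not known exactly. Their poses are not given: they have to be found in the camera images.
- wide_case: Wider of two look-alike dark-wood roll-top cases, fixed: 280 wide (y), 292 deep (x), 191 mm high; the narrower stands left or right of it. Origin: centre of the underside, on the bench; x points front to back (front faces the robot), z up. All slats and the handle turn about the circular tracks' axis: along y, 45 mm above the origin. Front sill 102 mm high; rear hood 141 mm from the axis.
- wide_shutter (a joint): Angle of the wide case's shutter about the track axis, rad: 0 shut, 1.26 fully up and back at its stop. Little friction: let go below about 0.55 it slides shut by its weight (2 to 4 N at the handle); above about 0.9 its weight carries it on to the open stop, where it stays.
- wide_bar (a point): Centre of its handle: round steel bar, 12 mm thick, 150 mm long, along the case's y, a 10 mm post at each end. 180 mm from the track axis, 40 mm clear of the slats, so a finger fits behind it from above. Shut: 153 mm in front of the case's origin, 140 mm above the bench. At the open stop: 44 mm behind the origin, 219 mm up. The bar may turn in the fingers.
- narrow_shutter (a joint): Angle of the shutter of the narrower case (180 mm wide, bar 90 mm long, otherwise the same), rad: 0 shut. To be left shut.

How it is judged:
By the outcome, as a careful person would: the job done as asked, in the order asked, and still so for the second after the job is handed in, with the robot touching nothing.
It also fails if it takes over 35 s, if anything falls off the work surface, if the arm or the gripper's body presses on something with over 40 N, if the wrist force passes 120 N, or if a joint passes its speed limit or range.

## Robot

A 6-joint arm with a two-finger parallel gripper is mounted at the origin on the work surface. World frame = base frame: x ahead of the robot, y to its left, z up, the work surface at z = 0. Lengths are in mm, angles in degrees, forces in N, time in s.
With the tool pointing down it reaches from about 275 to 725 mm from the base axis. Payload 5.6 kg.
Tool frame: the origin (TCP) lies between the finger pads; the fingertips stand 25 mm ahead of it and the grasp point (between the pads) lies 6 mm ahead of it (robot.tcp_to_tips is the distance from the TCP to the fingertips, in mm); z points along the fingers, y is the line along which they close (so a half turn about z gives the same grasp; the last joint's range is limited). The gripper opens to 85 mm and grips with 20 to 120 N. Pads are 22 mm wide; open, the fingers measure 114 mm over their backs; the gripper's body (76 mm by 85 mm) begins 54 mm behind the grasp point. The pads swing forward as they close: fully open they stand 13 mm farther back than shut.
Start: joints at [-54.97, 14.616, 6.199, 0, -81.583, -16.306], TCP at [176.577, -520.878, 256.283] pointing down, gripper open.
Joint ranges: [-168.99, 168.99], [-69.2, 112.95], [-62.41, 85.93], [-164.36, 98.24], [-168.68, -3.75], [-174.98, 174.98]. Speed limits (degrees/s): [147.25, 147.25, 180, 180, 180, 180].

## Interface

Orientations are given as a 3x3 rotation matrix whose columns are the frame's x, y, z axes.
In Python, from bench import monitor, get_image, camera_info, ticket, robot gives the robot as it stands.
- The arm moves only by the tool servo_tool, never from a script. Its argument "motion" is a list of rows, each an object with "delta_pos": the shift along the tool's x, y, z each as a share of 250 mm, from -1 to 1, a list of three; "delta_rot": the turn, a rotation vector about the tool's x, y, z each as a share of 180 degrees, from -1 to 1, a list of three; "grip": the opening, from -1 (shut) to 1 (fully open). A call has 1 to 8 rows; each row shifts and turns the commanded pose from where the row before left it, along the tool's axes as they then stand; what a row does not reach is not made up. A row lasts 1/12 s, in which the tool goes at most 41.7 mm and 7.16 degrees, less where a joint would pass 70% of its speed; a pose out of reach is approached as far as the arm can. A call with a number of a shift or a turn outside -1 to 1 is refused whole. A call with a gripper value outside its range is refused whole. The fingers move at their own pace and stop on an object; "force" is the grip in N (left out, the last holds). Time passes only in rows, so rows that do not move let the fingers close. It gives the time, the measured TCP pose, the force, the opening and the grip force at its end, in the units of the state.
- monitor.observe(): the state, without advancing time (a new reading comes with each control period).
- get_image(name): name is "side" or "top"; returns (picture, depth): 400x640x3 uint8, blue, green, red; 400x640 float32, mm along the optical axis (not along the pixel's ray), 0 where there is no reading.
- camera_info(name): a dict with "fx", "fy", "cx", "cy" (pixels), "distortion" ([k1, k2, p1, p2, k3] as OpenCV has them; the pictures are not rectified), "eye" and "attitude" of the camera in the world. Camera axes: x right, y down, z forward; pixel columns grow to the right and rows downward; lengths in mm; the calibration is good to about 2 mm. A picture is of the moment at which its call begins. camera_info takes no time and is no camera call.
- ticket.sign_off(): hands the job in; it is judged then, once.
The state is a dict: "t": time; "joints": joint angles; "dq": joint speeds; "joint_efforts": joint torques, N m; "ee_pos": TCP position; "ee_rot": TCP orientation; "contact_force": force on the tool from outside, world axes, zero at the start; "torque": the same for the moment, N m; "finger_gap": finger opening in mm; "finger_force": force on a finger pad.
Only numpy, scipy, OpenCV 4.12 (cv2) and the standard library are available. Lean on these libraries where they do the work, as an engineer would, in place of code of your own. Each camera call takes 0.05 s, during which the arm holds its last target. There are 200 camera calls.

## Working session

There is one attempt and no reset: what is moved stays moved. The work goes in short steps, Python scripts to look and compute and a tool call to move; the robot and the scene stay as the last step left them, time stands still between calls to the robot, and variables do not carry over. Pictures are saved under pics/ and viewed, at most 10 in all, crops included, and the job is handed in when it is done.

Besides the shell and the picture viewer there is one more tool, called after ">>>" as name([rows], argument=value, ...), one row to a line, values as JSON. servo_tool: Moves the arm, as the interface text tells. Its arguments: {"type":"object","properties":{"motion":{"type":"array"},"force":{"type":"number"}},"required":["motion"]}

```bash
mkdir -p pics; cat > h.py <<'E'
import numpy as np, cv2
from bench import monitor, get_image, camera_info, ticket, robot
def cam(n):
    c=camera_info(n);K=np.array([[c['fx'],0,c['cx']],[0,c['fy'],c['cy']],[0,0,1.]])
    return K,np.array(c['distortion'],float),np.array(c['eye'],float),np.array(c['attitude'],float)
def pts(n,uv,z):
    K,d,e,R=cam(n)
    p=cv2.undistortPoints(np.array(uv,float).reshape(-1,1,2),K,d).reshape(-1,2)
    return e+(np.c_[p,np.ones(len(p))]*np.array(z,float).reshape(-1,1))@R.T
def cloud(n,depth):
    v,u=np.mgrid[:400,:640]
    P=pts(n,np.stack([u,v],-1).reshape(-1,2),depth.reshape(-1)).reshape(400,640,3)
    P[depth==0]=np.nan
    return P
E
python3 - <<'E'
from h import *
for n in ("side","top"):
    im,d=get_image(n);cv2.imwrite(f"pics/{n}0.png",im);np.savez(f"{n}0.npz",im=im,d=d)
    print(n,cam(n))
    P=cloud(n,d);m=P[...,2]>60
    print(np.nanpercentile(P[m],[1,50,99],axis=0).round())
print(monitor.observe())
E
```

```text
side (array([[413.27041541,   0.        , 319.72081309],
       [  0.        , 413.27041541, 200.42789623],
       [  0.        ,   0.        ,   1.        ]]), array([-0.08504647,  0.        ,  0.        ,  0.        ,  0.        ]), array([413.39588061, 250.68020417, 956.38815315]), array([[-0.94030178, -0.32426201,  0.10337651],
       [-0.3403328 ,  0.8936405 , -0.29254101],
       [ 0.0024785 , -0.31025926, -0.95064875]]))
[[ -40. -620.   68.]
 [ 425.   17.  180.]
 [ 890.  268.  673.]]
top (array([[382.5684817 ,   0.        , 326.89056554],
       [  0.        , 382.5684817 , 198.28616683],
       [  0.        ,   0.        ,   1.        ]]), array([-0.04780584,  0.        ,  0.        ,  0.        ,  0.        ]), array([349.41748679, -24.09268352, 839.39880943]), array([[ 0.11773817, -0.97112179,  0.20750952],
       [-0.99304313, -0.1155072 ,  0.02287857],
       [ 0.00175096, -0.20875958, -0.97796542]]))
[[ 172. -646.   64.]
 [ 589. -183.  161.]
 [ 922.  542.  199.]]
{'t': 0.1, 'joints': array([-5.49692946e+01,  1.46509544e+01,  6.13836472e+00, -2.23778759e-02,
       -8.15831364e+01, -1.63053734e+01]), 'dq': array([ 0.04927572, -0.10648284,  0.23420505,  0.04521174,  0.09841275,
       -0.08264313]), 'joint_efforts': array([-9.62992162e-04, -3.87603486e+01,  2.38474488e+01,  5.37779510e+00,
       -3.79081524e-03, -1.13834557e-05]), 'ee_pos': array([ 176.47760846, -520.50432872,  255.48098482]), 'ee_rot': array([[-9.47086857e-01, -3.20976747e-01, -6.42651390e-04],
       [-3.20977376e-01,  9.47085528e-01,  1.58983990e-03],
       [ 9.83441921e-05,  1.71199303e-03, -9.99998530e-01]]), 'contact_force': array([-0.09723927,  0.23973848,  0.09188592]), 'torque': array([ 0.00552775, -0.08568157, -0.03282989]), 'finger_force': 0.0, 'finger_gap': 85.18569244947858}
```

View pics/side0.png

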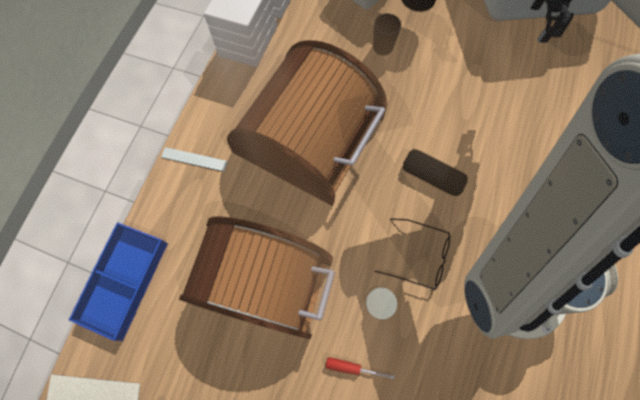

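View pics/top0.png

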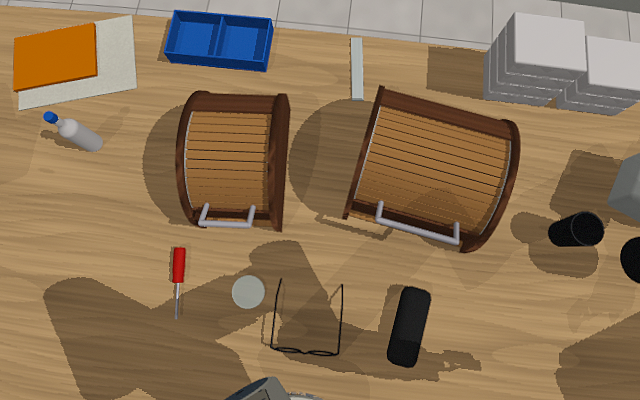

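The top view shows the wide case on the right (pixels 345–520, 87–250) with its bar from about (380,222) to (457,241). The narrow one is on the left, with its bar near (202–252, 223). In the side view the wide bar runs from about (381,110) to (340,160).

```bash
python3 - <<'E'
from h import *
for n,(u0,u1,v0,v1) in dict(top=(370,470,195,250),side=(330,392,98,170)).items():
    f=np.load(n+"0.npz");im=f['im'];P=cloud(n,f['d'])
    hsv=cv2.cvtColor(im,cv2.COLOR_BGR2HSV)
    m=np.zeros((400,640),bool);s=np.s_[v0:v1,u0:u1]
    m[s]=(hsv[s][...,1]<60)&(hsv[s][...,2]>90)&(P[s][...,2]>125)
    Q=P[m];print(n,len(Q),np.percentile(Q[:,2],[5,50,95]).round())
    # cast to z=146 plane-ish: bar pixels = lowest radius from robot
    K,dd,e,R=cam(n)
    v,u=np.nonzero(m);r=pts(n,np.c_[u,v],np.ones(len(u)))-e
    X=e+r*((142-e[2])/r[:,2])[:,None]
    for nm,A in(("depth",Q),("ray",X)):
        A=A[:,:2]
        (c,wh,a)=cv2.minAreaRect(A.astype(np.float32));print(nm,c,wh,a)
        # bar line: RANSAC-like: keep within 8 mm of fitted front edge
        B=A
        for k in range(30):
            l=cv2.fitLine(B.astype(np.float32),cv2.DIST_HUBER,0,.01,.01).ravel()
            nrm=np.array([l[1],-l[0]]);nrm*=np.sign(nrm[0]); q=(A-l[2:])@nrm
            B=A[q<np.percentile(q,5)+14] if k<1 else A[abs(q)<8]
        t=(B-l[2:])@l[:2];lo,hi=np.percentile(t,[.5,99.5])
        print(' ends',l[2:]+lo*l[:2],l[2:]+hi*l[:2],'mid',l[2:]+(lo+hi)/2*l[:2],'len',hi-lo,'yaw',np.degrees(np.arctan2(nrm[1],nrm[0])))
    # case points yaw check: everything 60<z<200 dark wood in the wide region
f=np.load("top0.npz");P=cloud("top",f['d'])
hs=cv2.cvtColor(f['im'],cv2.COLOR_BGR2HSV)
m=np.zeros((400,640),bool);m[80:260,335:530]=1
m&=(P[...,2]>85)&(hs[...,1]>90)
A=P[m];print(np.nanmax(A[:,2]));print(cv2.minAreaRect(A[:,:2].astype(np.float32)))
E
```

```text
top 615 [129. 144. 147.]
depth (469.26251220703125, -179.6678466796875) (158.2336883544922, 38.86456298828125) 79.79847717285156
 ends [ 443.60803285 -254.71737794] [ 468.87160527 -100.64929475] mid [ 456.23981906 -177.68333635] len 156.12566396362533 yaw -9.312297
ray (467.5010986328125, -179.11590576171875) (160.2248077392578, 34.93338394165039) 79.74349212646484
 ends [ 444.1779774  -255.27560334] [ 469.58972143 -100.54430845] mid [ 456.88384942 -177.90995589] len 156.8041163786208 yaw -9.326511
side 444 [129. 144. 148.]
depth (469.15509033203125, -178.53494262695312) (158.66552734375, 41.767581939697266) 79.4245834350586
 ends [ 441.95496832 -252.29483109] [468.88463755 -98.42447831] mid [ 455.41980294 -175.3596547 ] len 156.20913004986448 yaw -9.927097
ray (468.2311096191406, -175.43223571777344) (164.82351684570312, 38.953819274902344) 79.4605941772461
 ends [ 442.69785933 -253.31957123] [469.20189242 -97.95280408] mid [ 455.94987587 -175.63618765] len 157.6112208687323 yaw -9.6809025
193.1427796689211
((596.2047119140625, -202.3000030517578), (282.19677734375, 296.180908203125), 80.5343246459961)
```

>>> servo_tool([
  {"delta_pos":[0,0,0],"delta_rot":[0,0,-0.038],"grip":0},
  {"delta_pos":[0,0,0],"delta_rot":[0,0,-0.038],"grip":0},
  {"delta_pos":[0,0,0],"delta_rot":[0,0,-0.038],"grip":0},
  {"delta_pos":[0,0,0],"delta_rot":[0,0,-0.038],"grip":0},
  {"delta_pos":[0,0,0],"delta_rot":[0,0,-0.038],"grip":0},
  {"delta_pos":[0,0,0],"delta_rot":[0,0,-0.038],"grip":0},
  {"delta_pos":[0,0,0],"delta_rot":[0,0,-0.038],"grip":0},
  {"delta_pos":[0,0,0],"delta_rot":[0,0,-0.038],"grip":0},
])

```text
t: 0.77
ee_pos: [176.5, -520.6, 255.7]
ee_rot: [[-0.279, -0.96, -0.0], [-0.96, 0.279, 0.001], [-0.001, 0.001, -1.0]]
contact_force: [-0.5, -0.2, -0.1]
finger_gap: 42.9
finger_force: 0.0
```

```bash
cat >> h.py <<'E'
from scipy.spatial.transform import Rotation as Ro
YAW=-9.6
y=np.array([-np.cos(np.radians(YAW)),-np.sin(np.radians(YAW)),0]);z=np.array([0,0,-1.])
RT=np.c_[np.cross(y,z),y,z]
def go(p,R=RT):
    s=monitor.observe();Rt=s['ee_rot']
    rv=Ro.from_matrix(Rt.T@R).as_rotvec(degrees=True)
    d=Rt.T@(np.array(p)-s['ee_pos'])
    print('t',s['t'],'pos',s['ee_pos'].round(1),'gap',round(s['finger_gap'],1),'F',s['contact_force'].round(1),'ff',round(s['finger_force'],1),'j',s['joints'].round())
    print('shift share',(d/250).round(3),'world',(np.array(p)-s['ee_pos']).round(1),'rot share',(rv/180).round(4))
E
python3 -c "
from h import *
go([456,-177,240])"
```

```text
t 0.7667 pos [ 176.5 -520.6  255.7] gap 42.9 F [-0.5 -0.2 -0.1] ff 0.0 j [-55.  15.   6.  -0. -82.  39.]
shift share [-1.632 -0.69   0.064] world [279.5 343.6 -15.7] rot share [ 0.0002  0.0003 -0.0368]
```

>>> servo_tool([
  {"delta_pos":[-0.1,-0.043,0],"delta_rot":[0,0,0],"grip":0},
  {"delta_pos":[-0.1,-0.043,0],"delta_rot":[0,0,0],"grip":0},
  {"delta_pos":[-0.1,-0.043,0],"delta_rot":[0,0,0],"grip":0},
  {"delta_pos":[-0.1,-0.043,0],"delta_rot":[0,0,0],"grip":0},
  {"delta_pos":[-0.1,-0.043,0],"delta_rot":[0,0,0],"grip":0},
  {"delta_pos":[-0.1,-0.043,0],"delta_rot":[0,0,0],"grip":0},
  {"delta_pos":[-0.1,-0.043,0],"delta_rot":[0,0,0],"grip":0},
  {"delta_pos":[-0.1,-0.043,0],"delta_rot":[0,0,0],"grip":0},
])

```text
t: 1.43
ee_pos: [316.5, -352.3, 256.0]
ee_rot: [[-0.285, -0.959, -0.0], [-0.959, 0.285, 0.001], [-0.0, 0.001, -1.0]]
contact_force: [0.2, -1.0, 0.2]
finger_gap: 42.5
finger_force: 0.0
```

>>> servo_tool([
  {"delta_pos":[-0.1,-0.043,0],"delta_rot":[0,0,0],"grip":0},
  {"delta_pos":[-0.1,-0.043,0],"delta_rot":[0,0,0],"grip":0},
  {"delta_pos":[-0.1,-0.043,0],"delta_rot":[0,0,0],"grip":0},
  {"delta_pos":[-0.1,-0.043,0],"delta_rot":[0,0,0],"grip":0},
  {"delta_pos":[-0.1,-0.043,0],"delta_rot":[0,0,0],"grip":0},
  {"delta_pos":[-0.1,-0.043,0],"delta_rot":[0,0,0],"grip":0},
  {"delta_pos":[-0.1,-0.043,0],"delta_rot":[0,0,-0.037],"grip":0},
  {"delta_pos":[0,0,0],"delta_rot":[0,0,0],"grip":0},
])

```text
t: 2.1
ee_pos: [440.0, -204.5, 255.5]
ee_rot: [[-0.163, -0.987, -0.001], [-0.987, 0.163, 0.001], [-0.001, 0.001, -1.0]]
contact_force: [0.3, 0.4, 0.5]
finger_gap: 42.7
finger_force: 0.0
```

```bash
python3 - <<'E'
from h import *
go([456,-177,240])
im,d=get_image('side');P=cloud('side',d);np.savez('side1.npz',im=im,d=d)
im2,d2=get_image('top');np.savez('top1.npz',im=im2,d=d2)
cv2.imwrite('pics/b.png',np.hstack([cv2.resize(im[20:260,200:520],(400,300)),cv2.resize(im2[60:300,300:620],(400,300))]))
E
```

```text
t 2.1 pos [ 440.  -204.5  255.5] gap 42.7 F [0.3 0.4 0.5] ff 0.0 j [ -6.   7.  -3.  -0. -80.  -3.]
shift share [-0.119 -0.045  0.062] world [ 16.   27.5 -15.5] rot share [0.0003 0.0003 0.0011]
```

View pics/b.png

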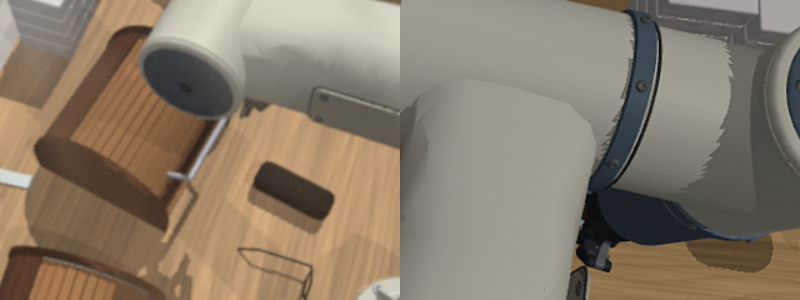

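The wide bar is still visible, from about (228,118) to (172,177) in the left crop. The gripper hangs just short of it and the arm hides the top view. Next I align over the bar and descend.

>>> servo_tool([
  {"delta_pos":[-0.04,-0.015,0.02],"delta_rot":[0,0,0],"grip":0},
  {"delta_pos":[-0.04,-0.015,0.02],"delta_rot":[0,0,0],"grip":0},
  {"delta_pos":[-0.04,-0.015,0.02],"delta_rot":[0,0,0],"grip":0},
  {"delta_pos":[0,0,0.08],"delta_rot":[0,0,0],"grip":0},
  {"delta_pos":[0,0,0.08],"delta_rot":[0,0,0],"grip":0},
  {"delta_pos":[0,0,0],"delta_rot":[0,0,0],"grip":0},
  {"delta_pos":[0,0,0],"delta_rot":[0,0,0],"grip":0},
])

```text
t: 2.78
ee_pos: [453.6, -179.6, 200.5]
ee_rot: [[-0.172, -0.985, -0.003], [-0.985, 0.172, -0.0], [0.001, 0.003, -1.0]]
contact_force: [-0.1, 0.5, 0.2]
finger_gap: 42.5
finger_force: 0.0
```

```bash
python3 -c "
from h import *
go([456,-177,147])"
```

```text
t 2.7833 pos [ 453.6 -179.6  200.5] gap 42.5 F [-0.1  0.5  0.2] ff 0.0 j [ -3.   9.  -9.   0. -72.  -7.]
shift share [-0.012 -0.008  0.214] world [  2.4   2.6 -53.5] rot share [ 0.0009 -0.0002 -0.0017]
```

>>> servo_tool([
  {"delta_pos":[-0.01,-0.009,0.05],"delta_rot":[0,0,0],"grip":0},
  {"delta_pos":[0,0,0.05],"delta_rot":[0,0,0],"grip":0},
  {"delta_pos":[0,0,0.05],"delta_rot":[0,0,0],"grip":0},
  {"delta_pos":[0,0,0.05],"delta_rot":[0,0,0],"grip":0},
  {"delta_pos":[0,0,0.014],"delta_rot":[0,0,0],"grip":0},
  {"delta_pos":[0,0,0],"delta_rot":[0,0,0],"grip":0},
  {"delta_pos":[0,0,0],"delta_rot":[0,0,0],"grip":0},
])

```text
t: 3.37
ee_pos: [457.6, -177.9, 149.0]
ee_rot: [[-0.172, -0.985, 0.002], [-0.985, 0.172, -0.001], [0.0, -0.002, -1.0]]
contact_force: [0.7, 0.1, 0.3]
finger_gap: 42.3
finger_force: 0.0
```

>>> servo_tool([
  {"delta_pos":[0,0,0],"delta_rot":[0,0,0],"grip":-0.4},
  {"delta_pos":[0,0,0],"delta_rot":[0,0,0],"grip":-0.8},
  {"delta_pos":[0,0,0],"delta_rot":[0,0,0],"grip":-1},
  {"delta_pos":[0,0,0],"delta_rot":[0,0,0],"grip":-1},
  {"delta_pos":[0,0,0],"delta_rot":[0,0,0],"grip":-1},
  {"delta_pos":[0,0,0],"delta_rot":[0,0,0],"grip":-1},
], force=30)

```text
t: 3.87
ee_pos: [454.9, -177.6, 148.4]
ee_rot: [[-0.172, -0.985, -0.004], [-0.985, 0.172, 0.0], [0.0, 0.004, -1.0]]
contact_force: [-8.0, 2.3, 7.4]
finger_gap: 10.7
finger_force: 29.5
```

```bash
python3 -c "
from h import *
go([456,-177,147])
im,d=get_image('side');cv2.imwrite('pics/c.png',cv2.resize(im[20:260,200:520],(640,480)))"
```

```text
t 3.8667 pos [ 454.9 -177.6  148.4] gap 10.7 F [-8.   2.3  7.4] ff 29.5 j [ -3.  11. -14.  -0. -65.  -7.]
shift share [-0.003 -0.004  0.006] world [ 1.1  0.6 -1.4] rot share [ 0.0011 -0.0001 -0.0017]
```

View pics/c.png

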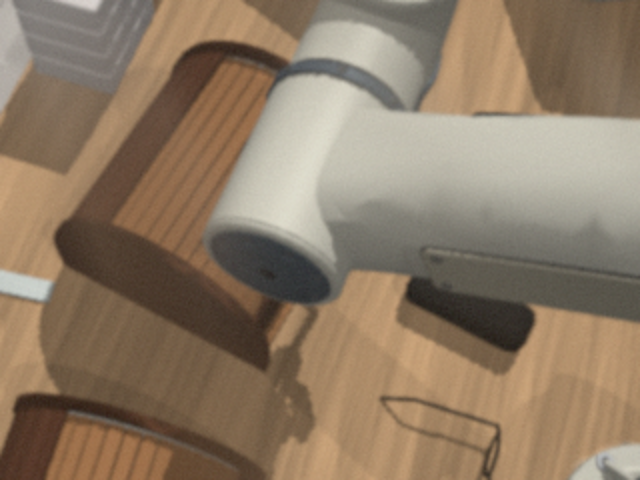

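>>> servo_tool([
  {"delta_pos":[0,-0.021,-0.0315],"delta_rot":[0,0,0],"grip":-1},
  {"delta_pos":[0,-0.0225,-0.0305],"delta_rot":[0,0,0],"grip":-1},
  {"delta_pos":[0,-0.024,-0.029],"delta_rot":[0,0,0],"grip":-1},
  {"delta_pos":[0,-0.0255,-0.028],"delta_rot":[0,0,0],"grip":-1},
  {"delta_pos":[0,0,0],"delta_rot":[0,0,0],"grip":-1},
])

```text
t: 4.33
ee_pos: [477.2, -181.3, 178.3]
ee_rot: [[-0.172, -0.985, -0.007], [-0.985, 0.172, 0.001], [-0.0, 0.007, -1.0]]
contact_force: [-11.9, 3.4, 8.1]
finger_gap: 10.9
finger_force: 30.4
```

```bash
cat >> h.py <<'E'
def arc(r=180):
    s=monitor.observe();c=np.array([np.cos(np.radians(YAW)),np.sin(np.radians(YAW))])
    g=s['ee_pos']+6*s['ee_rot'][:,2];C=np.array([454.9,-177.6])+153*c
    X=(g[:2]-C)@c;Z=g[2]-45
    print('ang',np.degrees(np.arctan2(Z,-X))-31.8,'r',np.hypot(X,Z),'F along x,z',s['contact_force'][:2]@c,s['contact_force'][2])
E
python3 -c "
from h import *
go([0,0,0]);arc()"
```

```text
t 4.3333 pos [ 477.2 -181.3  178.3] gap 10.9 F [-11.9   3.4   8.1] ff 30.4 j [ -3.  13.  -8.  -0. -70.  -7.]
shift share [-0.386  2.     0.727] world [-477.2  181.3 -178.3] rot share [ 0.0021  0.     -0.0017]
ang 12.5010759238986 r 182.3178265815401 F along x,z -12.318748224782409 8.06892042129409
```

>>> servo_tool([
  {"delta_pos":[0,-0.0225,-0.0295],"delta_rot":[0,0,0],"grip":-1},
  {"delta_pos":[0,-0.0245,-0.0275],"delta_rot":[0,0,0],"grip":-1},
  {"delta_pos":[0,-0.0295,-0.0235],"delta_rot":[0,0,0],"grip":-1},
  {"delta_pos":[0,-0.0305,-0.022],"delta_rot":[0,0,0],"grip":-1},
  {"delta_pos":[0,-0.032,-0.0205],"delta_rot":[0,0,0],"grip":-1},
  {"delta_pos":[0,-0.033,-0.0185],"delta_rot":[0,0,0],"grip":-1},
  {"delta_pos":[0,0,0],"delta_rot":[0,0,0],"grip":-1},
])

```text
t: 4.92
ee_pos: [522.2, -188.8, 214.9]
ee_rot: [[-0.171, -0.985, -0.0], [-0.985, 0.171, 0.0], [-0.0, 0.0, -1.0]]
contact_force: [-6.5, 4.2, 8.9]
finger_gap: 10.8
finger_force: 30.0
```

```bash
python3 -c "
from h import *
go([0,0,0]);arc()"
```

```text
t 4.9167 pos [ 522.2 -188.8  214.9] gap 10.8 F [-6.5  4.2  8.9] ff 30.0 j [ -4.  16.   2.  -0. -76.  -6.]
shift share [-0.386  2.187  0.861] world [-522.2  188.8 -214.9] rot share [ 0.0002  0.     -0.0015]
ang 30.838844474962325 r 184.49483610933126 F along x,z -7.1482255457642525 8.8819616276776
```

>>> servo_tool([
  {"delta_pos":[0,-0.032,-0.021],"delta_rot":[0,0,0],"grip":-1},
  {"delta_pos":[0,-0.0345,-0.017],"delta_rot":[0,0,0],"grip":-1},
  {"delta_pos":[0,-0.0355,-0.0135],"delta_rot":[0,0,0],"grip":-1},
  {"delta_pos":[0,-0.036,-0.0115],"delta_rot":[0,0,0],"grip":-1},
  {"delta_pos":[0,-0.0365,-0.0095],"delta_rot":[0,0,0],"grip":-1},
  {"delta_pos":[0,-0.037,-0.0075],"delta_rot":[0,0,0],"grip":-1},
  {"delta_pos":[0,0,0],"delta_rot":[0,0,0],"grip":-1},
])

```text
t: 5.5
ee_pos: [575.8, -197.9, 234.2]
ee_rot: [[-0.171, -0.985, 0.002], [-0.985, 0.171, -0.0], [-0.0, -0.002, -1.0]]
contact_force: [-0.5, 2.4, 3.9]
finger_gap: 10.5
finger_force: 30.8
```

```bash
python3 -c "
from h import *
go([0,0,0]);arc()"
```

```text
t 5.5 pos [ 575.8 -197.9  234.2] gap 10.5 F [-0.5  2.4  3.9] ff 30.8 j [ -4.  22.  13.  -0. -81.  -6.]
shift share [-0.385  2.407  0.931] world [-575.8  197.9 -234.2] rot share [-0.0007  0.0001 -0.0014]
ang 48.769442601440915 r 185.67577833303756 F along x,z -0.8635875804931891 3.893513657618323
```

>>> servo_tool([
  {"delta_pos":[0,-0.0375,-0.006],"delta_rot":[0,0,0],"grip":-1},
  {"delta_pos":[0,-0.0375,-0.004],"delta_rot":[0,0,0],"grip":-1},
  {"delta_pos":[0,-0.0375,-0.002],"delta_rot":[0,0,0],"grip":-1},
  {"delta_pos":[0,-0.0375,0],"delta_rot":[0,0,0],"grip":-1},
  {"delta_pos":[0,-0.0375,0.002],"delta_rot":[0,0,0],"grip":-1},
  {"delta_pos":[0,-0.0375,0.004],"delta_rot":[0,0,0],"grip":-1},
  {"delta_pos":[0,-0.0375,0.006],"delta_rot":[0,0,0],"grip":-1},
  {"delta_pos":[0,0,0],"delta_rot":[0,0,0],"grip":-1},
])

```text
t: 6.17
ee_pos: [640.8, -209.1, 232.8]
ee_rot: [[-0.171, -0.985, 0.002], [-0.985, 0.171, 0.0], [-0.001, -0.002, -1.0]]
contact_force: [2.7, 1.5, 0.8]
finger_gap: 10.9
finger_force: 31.0
```

```bash
python3 -c "
from h import *
go([0,0,0]);arc()"
```

```text
t 6.1667 pos [ 640.8 -209.1  232.8] gap 10.9 F [2.7 1.5 0.8] ff 31.0 j [ -5.  29.  25.  -0. -85.  -5.]
shift share [-0.385  2.671  0.926] world [-640.8  209.1 -232.8] rot share [-0.0007  0.0002 -0.0014]
ang 69.27251327909285 r 185.25690898607152 F along x,z 2.3749449347443328 0.8186789758298758
```

>>> servo_tool([
  {"delta_pos":[0,-0.02,0.004],"delta_rot":[0,0,0],"grip":-1},
  {"delta_pos":[0,-0.02,0.004],"delta_rot":[0,0,0],"grip":-1},
  {"delta_pos":[0,0,0],"delta_rot":[0,0,0],"grip":-1},
])

```text
t: 6.42
ee_pos: [648.8, -210.5, 231.1]
ee_rot: [[-0.171, -0.985, -0.001], [-0.985, 0.171, 0.001], [-0.001, 0.001, -1.0]]
contact_force: [-1.6, 4.1, 2.9]
finger_gap: 10.6
finger_force: 31.1
```

```bash
python3 -c "
from h import *
go([0,0,0]);arc()"
```

```text
t 6.4167 pos [ 648.8 -210.5  231.1] gap 10.6 F [-1.6  4.1  2.9] ff 31.1 j [ -5.  31.  27.  -0. -86.  -5.]
shift share [-0.384  2.7    0.928] world [-648.8  210.5 -231.1] rot share [ 0.0004  0.0002 -0.0015]
ang 71.82041958990567 r 185.3342894515447 F along x,z -2.211368921951658 2.8657110020794616
```

>>> servo_tool([
  {"delta_pos":[0,0,0],"delta_rot":[0,0,0],"grip":0},
  {"delta_pos":[0,0,0],"delta_rot":[0,0,0],"grip":0},
  {"delta_pos":[0,0,0],"delta_rot":[0,0,0],"grip":0},
  {"delta_pos":[0,0,0],"delta_rot":[0,0,0],"grip":0},
  {"delta_pos":[0,0,-0.05],"delta_rot":[0,0,0],"grip":0},
  {"delta_pos":[0,0,-0.1],"delta_rot":[0,0,0],"grip":0},
  {"delta_pos":[0,0,-0.1],"delta_rot":[0,0,0],"grip":0},
  {"delta_pos":[0,0,-0.1],"delta_rot":[0,0,0],"grip":0},
])

```text
t: 7.08
ee_pos: [648.3, -211.5, 319.6]
ee_rot: [[-0.172, -0.985, -0.0], [-0.985, 0.172, -0.0], [0.001, 0.0, -1.0]]
contact_force: [1.6, -0.4, 0.3]
finger_gap: 43.2
finger_force: 0.0
```

>>> servo_tool([
  {"delta_pos":[0.03,0.1,0],"delta_rot":[0,0,0],"grip":0},
  {"delta_pos":[0.03,0.1,0],"delta_rot":[0,0,0],"grip":0},
  {"delta_pos":[0.03,0.1,0],"delta_rot":[0,0,0],"grip":0},
  {"delta_pos":[0.03,0.1,0],"delta_rot":[0,0,0],"grip":0},
  {"delta_pos":[0.03,0.1,0],"delta_rot":[0,0,0],"grip":0},
  {"delta_pos":[0.03,0.1,0],"delta_rot":[0,0,0],"grip":0},
  {"delta_pos":[0.03,0.1,0],"delta_rot":[0,0,0],"grip":0},
  {"delta_pos":[0.03,0.1,0],"delta_rot":[0,0,0],"grip":0},
])

```text
t: 7.75
ee_pos: [439.8, -236.2, 318.6]
ee_rot: [[-0.172, -0.985, 0.0], [-0.985, 0.172, -0.0], [0.0, -0.0, -1.0]]
contact_force: [-0.1, -0.2, 1.0]
finger_gap: 42.8
finger_force: 0.0
```

```bash
python3 -c "
from h import *
go([0,0,0])
im,d=get_image('side');cv2.imwrite('pics/d.png',im)
im2,d2=get_image('top');cv2.imwrite('pics/e.png',im2);np.savez('side2.npz',im=im,d=d)"
```

```text
t 7.75 pos [ 439.8 -236.2  318.6] gap 42.8 F [-0.1 -0.2  1. ] ff 0.0 j [-10.   8.   7.   0. -89.   0.]
shift share [-0.628  1.896  1.273] world [-439.8  236.2 -318.6] rot share [-0.0001 -0.0001 -0.0017]
```

View pics/d.png

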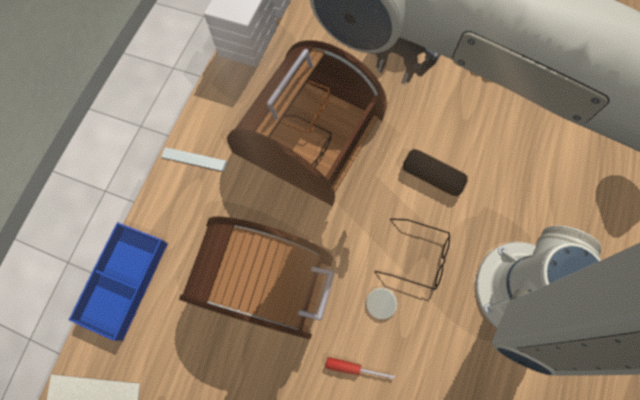

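The wide case is open, with its bar now at the back from about (310,55) to (270,105). The narrow case is still shut, with its bar at (318,292). I'll check the bar against its open-stop position.

```bash
python3 - <<'E'
from h import *
f=np.load('side2.npz');P=cloud('side',f['d']);h=cv2.cvtColor(f['im'],cv2.COLOR_BGR2HSV)
m=np.zeros((400,640),bool);m[45:115,260:320]=1
m&=(h[...,1]<60)&(h[...,2]>90)&(P[...,2]>210)
Q=P[m];print(len(Q),np.percentile(Q,[2,50,98],axis=0).round())
c=np.array([np.cos(np.radians(YAW)),np.sin(np.radians(YAW))]);C=np.array([454.9,-177.6])+153*c
print('bar behind origin',np.median((Q[:,:2]-C)@c), 'expect 44; z top expect 225')
E
```

```text
373 [[ 633. -281.  213.]
 [ 649. -207.  224.]
 [ 663. -133.  227.]]
bar behind origin 41.81780626929803 expect 44; z top expect 225
```

The bar sits at its open stop to within 2 mm, and nothing is touching it. Handing in.

```bash
python3 -c "
from h import *
print(ticket.sign_off())"
```

```text
the job is handed in; nothing more can be done
None
```

The wide case's shutter is fully open and stayed open after I let go (bar within about 2 mm of its open-stop position), the narrow case is still shut, and the job was handed in after about 8 s of robot time.

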